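# Clamp a mounted section in the levelling cell

### The job

Put the green mounted section, polished face up as it lies, into the bore of the levelling cell so that it rests on the sprung plunger, and let go of it. Then set the knurled ring over the neck of the cell, turn it without forcing until the keyways hidden inside it drop over the three pins, push it fully home against the spring and finish still holding it pressed home in the fingers, so that its grub screws can be tightened. Leave the other sections in the tray where they are.

Things in the scene. Friction and masses are not known exactly. Their poses are not given: they have to be found in the camera images.
- cell: Levelling cell of the hardness tester, fixed to the bench: square dark foot 104 x 104 x 10 mm, on it an aluminium neck with brass pins. Origin: centre of the foot's underside, on the cell's upright axis; z up. The neck with its pins was left turned to any bearing, which no pose tells; it turns stiffly (0.9 N m): light rubbing does not move it, but it goes round with the ring once keyed.
- shoulder (a point): Point on the cell's axis at the height of the neck's round shoulder (radius 36 mm), 20 mm above the bench. The ring is fully home when its underside sits on this shoulder.
- pin_tops (a point): Point on the cell's axis at the height of the tops of three brass pins, 30.5 mm above the bench. The pins are 120 degrees apart, 5 mm thick and stick out level from the neck to radius 24.3 mm. Off its keyways the ring lands on them: its underside is then here, 10.5 mm above home. Turn it with a push of under about 20 N.
- seat (a point): Point on the cell's axis on top of the sprung flat plunger (radius 15.5 mm) in the bore (radius 16.8 mm), 33 mm above the bench, 8 mm below the neck's top. The section's underside rests here. Spring: 2.8 N to start it, then 0.8 N per mm, up to 9 mm down.
- neck_top (a point): Centre of the neck's open top, 41 mm above the bench. Neck outside radius 19.5 mm, 18.3 mm in its top 3 mm; bore radius 16.8 mm.
- ring: Knurled steel ring, 0.14 to 0.22 kg, standing on the bench window up: outside diameter 58 mm, height 28 mm, skirt inside radius 20.8 mm and 23 mm deep, 24 mm window in its top. Origin: centre of its underside, z up. Hidden inside the skirt, open below: three straight keyways 120 degrees apart, one at the ring's own +x, 9 mm wide, out to radius 25.8 mm; they take the pins within about 0.08 rad.
- ring_top (a point): Centre of the window at the ring's top face, 28 mm above its underside. A turn of up to 120 degrees on the pins, either way, finds the keyways. Then the ring sinks about 4 mm freely until its top plate meets the green section, and has to be pushed 6 mm more against the spring (about 8 N at the end) to be home. Let go, it springs back up.
- mount_green: Green round mounted metal section, diameter 30 mm, height 16 mm, 30 g, one of four standing in the tray in changing places. Origin: centre of its underside, z up through the polished face. On the plunger 8 mm of it stand out of the neck.
- mount_red: Red mounted section, diameter 30 mm, height 14 mm, in the tray; to be left alone. Origin: centre of its underside.
- mount_black: Black mounted section, diameter 30 mm, height 17 mm, in the tray; to be left alone. Origin: centre of its underside.
- mount_black_tall: Black mounted section, diameter 30 mm, height 18 mm, in the tray; to be left alone. Origin: centre of its underside.
- tray: Shallow white tray 200 (x) x 300 (y) x 14 mm, its floor 2 mm thick, holding the four sections about 75 mm apart (centres), a round test block and tweezers. Origin: centre of its underside. It does not move.

How it is judged:
By the outcome, as a careful person would: the job done as asked, in the order asked, and still so for the second after the job is handed in, while the arm keeps its last pose, push and grip.
It also fails if it takes over 67 s, if anything falls off the work surface, if the arm or the gripper's body presses on something with over 40 N, if the wrist force passes 120 N, or if a joint passes its speed limit or range.

### The arm

A 7-joint arm with a two-finger parallel gripper is mounted at the origin on a cart in front of the work surface, level with it; the furniture and walls round the work are solid. World frame = base frame: x ahead of the robot, y to its left, z up, the work surface at z = 0. Lengths are in m, angles in degrees, forces in N, time in s.
With the tool pointing down it reaches from about 0.425 to 1.025 m from the base axis. Payload 9.4 kg.
Tool frame: the origin (TCP) lies midway between the tips of the shut fingers; the grasp point (between the pads) lies 19 mm behind it; z points along the fingers, y is the line along which they close (so a half turn about z gives the same grasp; the last joint's range is limited). The gripper opens to 93 mm and grips with 3 to 60 N. Pads are 15 mm wide; open, the fingers measure 128 mm over their backs; the gripper's body (75 mm by 188 mm) begins 65 mm behind the grasp point.
Start: joints at [68.314, 34.337, -0.143, 91.639, 0.103, 54.024, -4.572], TCP at [0.215, -0.692, 0.219] pointing down, gripper open.
Joint ranges: [-147.43, 147.43], [-19.82, 112.94], [-74.19, 73.91], [6.32, 146.72], [-59.91, 239.91], [6.04, 106.73], [-150.56, 150.56]. Speed limits (degrees/s): [127.2, 127.2, 172.46, 172.46, 180, 180, 180].

### API

Orientations are given as [roll, pitch, yaw] about the fixed x, y, z axes, in that order (R = Rz(yaw) Ry(pitch) Rx(roll)).
In Python, from workcell import env, viewer, finish_job gives the robot as it stands. The module is installed in compiled form; this text tells all that it offers.
- The arm moves only by the tool carry_out, never from a script. Its argument "commands" is a list of rows, each an object with "xyz": the shift along the tool's x, y, z in cm, a list of three; "dr": the turn, a rotation vector about the tool's x, y, z in degrees, a list of three; "gripper": the finger opening in cm, from 0 to 9.3. A call has 1 to 12 rows; each row is the pose to reach, as a shift and turn from the pose commanded when the call began, along the tool's axes at that moment; what a row does not reach only later rows make up. A row lasts 1/12 s, in which the tool goes at most 41.7 mm and 7.16 degrees, less where a joint would pass 70% of its speed; a pose out of reach is approached as far as the arm can. A call with a gripper value outside its range is refused whole. The fingers move at their own pace and stop on an object; "newtons" is the grip in N (left out, the last holds). Time passes only in rows, so rows that repeat a pose let the fingers close. It gives the time, the measured TCP pose, the force, the opening and the grip force at its end, in the units of the state.
- env.observe(): the state, without advancing time (a new reading comes with each control period).
- viewer.snapshot(name): name is "side" or "top" or "wrist"; returns a dict with "img" (400x640x3 uint8, red, green, blue), "range_z" (400x640 float32, m along the optical axis (not along the pixel's ray), 0 where there is no reading), "fov_y" (degrees; the focal length in pixels is half the picture's height over the tangent of half this angle, whatever the lens; pixels are square), "cx", "cy" (the principal point, pixels), "rvec" (rotation vector, rad) and "tvec" (3), from world to camera coordinates, as OpenCV has them. Camera axes: x right, y down, z forward; pixel columns grow to the right and rows downward; lengths in m; the calibration is good to about 2 mm. A picture is of the moment at which its call begins.
- finish_job(): hands the job in; it is judged then, once.
The state is a dict: "time_s": time; "joints": joint angles; "dq": joint speeds; "joint_efforts": joint torques, N m; "tool_pos": TCP position; "orientation": TCP orientation; "contact_force": force on the tool from outside, world axes, zero at the start; "moment": the same for the moment, N m; "opening": finger opening in m; "grip_force": force on a finger pad.
Only numpy, scipy, OpenCV 4.12 (cv2) and the standard library are available. Lean on these libraries where they do the work, as an engineer would, in place of code of your own. Each camera call takes 0.05 s, during which the arm holds its last target. There are 200 camera calls.

## Working session

There is one attempt and no reset: what is moved stays moved. The work goes in short steps, Python scripts to look and compute and a tool call to move; the robot and the scene stay as the last step left them, time stands still between calls to the robot, and variables do not carry over. Pictures are saved under pics/ and viewed, at most 10 in all, crops included, and the job is handed in when it is done.

Besides the shell and the picture viewer there is one more tool, called after "Emit:" as name(argument=value, ...) on one line, values as JSON. carry_out: Moves the arm, as the interface text tells. Its arguments: {"type":"object","properties":{"commands":{"type":"array","items":{"type":"object","properties":{"xyz":{"type":"array","items":{"type":"number"}},"dr":{"type":"array","items":{"type":"number"}},"gripper":{"type":"number"}}}},"newtons":{"type":"number"}},"required":["commands"]}

```bash
mkdir -p pics
cat > h.py <<'E'
import numpy as np, cv2
from workcell import env, viewer, finish_job
def snap(n):
    s=viewer.snapshot(n); np.savez(f'{n}.npz',**s); return s
def pts(s):
    h,w=s['range_z'].shape; f=h/2/np.tan(np.radians(s['fov_y'])/2)
    v,u=np.mgrid[:h,:w]; z=s['range_z']
    c=np.stack([(u-s['cx'])/f*z,(v-s['cy'])/f*z,z],-1)
    R=cv2.Rodrigues(np.array(s['rvec'],float))[0]
    return (c-np.array(s['tvec']).ravel())@R
E
python3 - <<'E'
from h import *
print(env.observe())
ims=[]
for n in ['top','side']:
    s=snap(n); ims.append(s['img'])
    cv2.imwrite(f'pics/{n}1.png',cv2.cvtColor(s['img'],cv2.COLOR_RGB2BGR)); print(n,{k:v for k,v in s.items() if k not in('img','range_z')})
E
```

```text
{'time_s': 0.0, 'joints': array([68.31331926, 34.38341586, -0.14543979, 91.67866598,  0.10446266,
       54.02523593, -4.57279512]), 'dq': array([-0.04702117,  0.0542992 ,  0.02162877, -0.02080109,  0.0488076 ,
        0.0728937 ,  0.06281005]), 'joint_efforts': array([ 2.39410483e-04, -7.65077376e+01,  1.49699036e+00, -2.52353168e+01,
       -5.24780340e-02,  1.69874233e-02,  1.60853483e-04]), 'tool_pos': array([ 0.21533467, -0.69178591,  0.21778805]), 'orientation': array([-1.79913273e+02,  9.25555877e-03,  1.72954121e+01]), 'contact_force': array([-0.69742633, -0.21074688, -1.39098813]), 'moment': array([ 0.01667554, -0.0255058 ,  0.01558824]), 'grip_force': 0.0, 'opening': 0.09291577505946116}
top {'fov_y': 52.1839638991619, 'cx': 315.17742056803144, 'cy': 199.12134663729861, 'rvec': array([ 2.14120177, -2.06927899,  0.22612417]), 'tvec': array([-0.04312076,  0.51981007,  1.0067455 ])}
side {'fov_y': 43.569052601203865, 'cx': 314.52482243767116, 'cy': 200.98586368142972, 'rvec': array([ 2.32859339, -0.14298422,  0.04382111]), 'tvec': array([-0.51163366,  0.07097071,  1.15860974])}
```

View pics/top1.png

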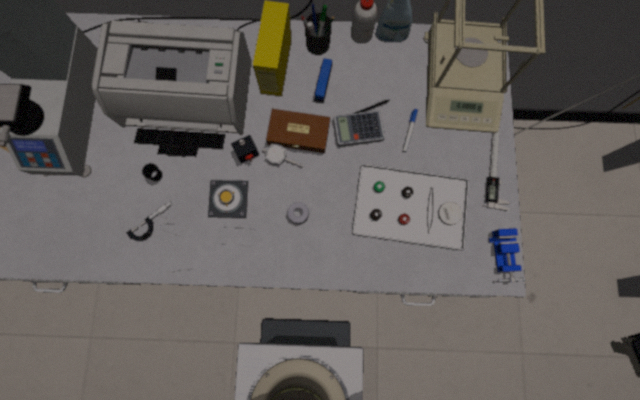

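View pics/side1.png

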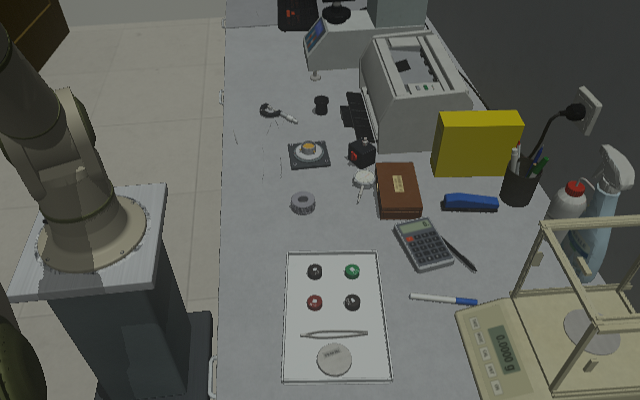

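The top view shows the cell at (228,198), ring at (298,213), green at (379,187), reds/blacks at (404,219), (407,192), (376,214). The side view shows green at (352,271), ring at (303,203), cell at (309,152).

Run:
```python
from h import *
def fit(xy):
    A=np.c_[2*xy,np.ones(len(xy))]; c=np.linalg.lstsq(A,(xy**2).sum(1),rcond=None)[0]
    return c[:2],np.sqrt(c[2]+c[:2]@c[:2])
for n,px in [('top',dict(cell=(228,198),ring=(298,213),green=(379,187),blk1=(407,192),blk2=(376,214),red=(404,219))),
             ('side',dict(cell=(309,149),ring=(303,201),green=(352,270),red=(314,301),b1=(352,301),b2=(314,270)))]:
    s=dict(np.load(n+'.npz')); P=pts(s)
    for k,(u,v) in px.items():
        p=P[v-30:v+31,u-30:u+31].reshape(-1,3); p0=P[v,u]
        for lo,hi in {'cell':[(.034,.06),(.005,.014)],'ring':[(.022,.035)]}.get(k,[(.011,.03)]):
            r=.08 if lo<.01 else .035 if k in('ring','cell') else .019
            m=(p[:,2]>lo)&(p[:,2]<hi)&(np.hypot(*(p[:,:2]-p0[:2]).T)<r)
            q=p[m]; 
            if len(q)<5: print(n,k,p0,len(q)); continue
            rc,rr=cv2.minEnclosingCircle(q[:,:2].astype(np.float32))
            print(n,k,p0.round(4),len(q),'mean',q.mean(0).round(4),'circ',np.round(rc,4),round(rr,4),'mid',((q.min(0)+q.max(0))/2).round(4),'zmax',np.percentile(q[:,2],90).round(4))
ims=[]
for n,(u,v) in [('top',(228,198)),('top',(298,213)),('side',(309,152)),('side',(303,203))]:
    im=np.load(n+'.npz')['img'][v-28:v+28,u-35:u+35]; ims.append(cv2.resize(im,None,fx=5,fy=5,interpolation=2))
im=np.vstack([np.hstack(ims[:2]),np.hstack(ims[2:])]); cv2.imwrite('pics/crop.png',im[:,:,::-1])
```

```text
top cell [0.5205 0.2063 0.0365] 83 mean [0.524  0.2115 0.0381] circ [0.5244 0.2128] 0.0196 mid [0.5241 0.2114 0.0395] zmax 0.0429
top cell [0.5205 0.2063 0.0365] 722 mean [0.5205 0.2101 0.0101] circ [0.5194 0.2115] 0.076 mid [0.5108 0.2009 0.0095] zmax 0.0129
top ring [0.493  0.0205 0.0006] 299 mean [0.4893 0.0193 0.0279] circ [0.4898 0.0198] 0.0287 mid [0.4899 0.0194 0.028 ] zmax 0.0304
top green [ 0.5687 -0.1971  0.0197] 99 mean [ 0.5706 -0.1977  0.0185] circ [ 0.5712 -0.1982] 0.015 mid [ 0.5711 -0.1973  0.0185] zmax 0.0209
top blk1 [ 0.557  -0.2725  0.0211] 104 mean [ 0.5577 -0.2746  0.019 ] circ [ 0.5581 -0.275 ] 0.0152 mid [ 0.5579 -0.275   0.0183] zmax 0.0219
top blk2 [ 0.4938 -0.189   0.0207] 103 mean [ 0.4927 -0.1892  0.0201] circ [ 0.4935 -0.19  ] 0.0153 mid [ 0.4931 -0.1893  0.0197] zmax 0.0227
top red [ 0.4839 -0.265   0.0141] 100 mean [ 0.4835 -0.2649  0.0163] circ [ 0.4843 -0.2654] 0.0151 mid [ 0.4839 -0.2645  0.0166] zmax 0.0188
side cell [0.5242 0.1964 0.036 ] 87 mean [0.5234 0.21   0.0376] circ [0.5229 0.2116] 0.0205 mid [0.5232 0.2113 0.0387] zmax 0.041
side cell [0.5242 0.1964 0.036 ] 496 mean [0.5208 0.1979 0.01  ] circ [0.5179 0.2079] 0.0723 mid [0.5156 0.2108 0.0095] zmax 0.0126
side ring [ 0.4916  0.0408 -0.0015] 170 mean [0.4892 0.028  0.0277] circ [0.4894 0.0223] 0.0276 mid [0.4895 0.0261 0.0278] zmax 0.0299
side green [ 0.5704 -0.2015  0.019 ] 156 mean [ 0.5699 -0.2006  0.018 ] circ [ 0.57   -0.1994] 0.0164 mid [ 0.5707 -0.1996  0.0174] zmax 0.0205
side red [ 0.4828 -0.2683  0.0187] 169 mean [ 0.4833 -0.2669  0.0162] circ [ 0.484  -0.2657] 0.0163 mid [ 0.4833 -0.2657  0.0162] zmax 0.0183
side b1 [ 0.5567 -0.2799  0.0219] 181 mean [ 0.5574 -0.2776  0.0188] circ [ 0.5576 -0.2763] 0.0158 mid [ 0.5576 -0.2766  0.0173] zmax 0.0218
side b2 [ 0.4916 -0.1932  0.0211] 155 mean [ 0.4927 -0.192   0.0195] circ [ 0.4918 -0.1903] 0.0159 mid [ 0.493  -0.1903  0.0182] zmax 0.0224
```

View pics/crop.png

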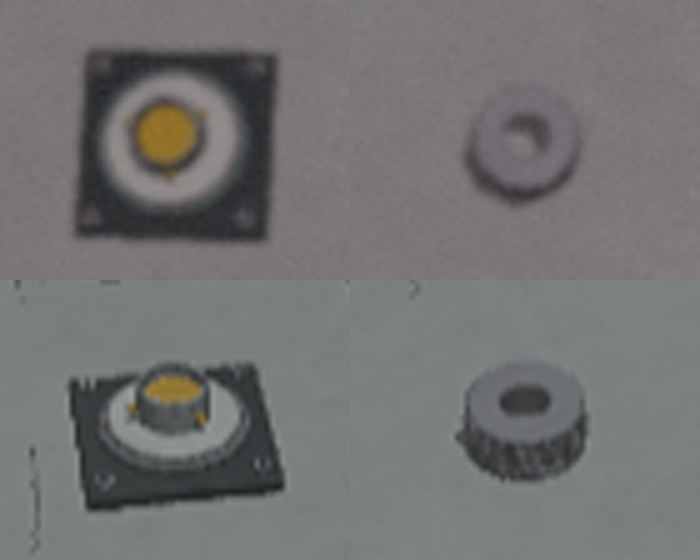

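Emit:
carry_out(commands=[{"xyz": [4, -3, 0], "gripper": 5}, {"xyz": [8, -6, 0]}, {"xyz": [11.2, -8.4, 0]}, {"xyz": [14.4, -10.8, 0]}, {"xyz": [17.6, -13.2, 0]}, {"xyz": [20.8, -15.6, 0]}, {"xyz": [24, -18, 0]}, {"xyz": [27.2, -20.4, 0]}, {"xyz": [30.4, -22.8, 0]}, {"xyz": [33.6, -25.2, 0]}, {"xyz": [36.8, -27.6, 0]}, {"xyz": [40, -30, 0]}])

```text
$.commands[0]: bad value
```

```bash
cat >> h.py <<'E'
def to(x,y,z,yaw,s=None):
    s=s or env.observe(); from scipy.spatial.transform import Rotation as R
    A=R.from_euler('xyz',s['orientation'],degrees=True); B=R.from_euler('xyz',[180,0,yaw],degrees=True)
    print('cm',(A.inv().apply(np.array([x,y,z])-s['tool_pos'])*100).round(2),'dr',np.degrees((A.inv()*B).as_rotvec()).round(2))
def st():
    s=env.observe(); print({k:np.round(s[k],4).tolist() for k in ('time_s','joints','tool_pos','orientation','contact_force','moment','opening','grip_force')}); return s
E
python3 - <<'E'
from h import *
s=st(); to(.5708,-.1985,.16,36)
E
```

```text
{'time_s': 0.1, 'joints': [68.3159, 34.3781, -0.1466, 91.675, 0.1047, 54.0242, -4.5702], 'tool_pos': [0.2153, -0.6918, 0.2179], 'orientation': [-179.9232, 0.008, 17.2965], 'contact_force': [0.5358, 0.2183, -0.81], 'moment': [-0.0114, -0.0219, -0.047], 'opening': 0.0928, 'grip_force': 0.0}
cm [ 48.61 -36.53   5.83] dr [ -0.08  -0.   -18.7 ]
```

Emit:
carry_out(commands=[{"xyz": [3.2, -2.4, 0], "dr": [0, 0, 0], "gripper": 5}, {"xyz": [6.4, -4.8, 0], "dr": [0, 0, 0], "gripper": 5}, {"xyz": [12, -9, 0], "dr": [0, 0, 0], "gripper": 5}, {"xyz": [16, -12, 0], "dr": [0, 0, -5], "gripper": 5}, {"xyz": [20, -15, 1], "dr": [0, 0, -10], "gripper": 5}, {"xyz": [24, -18, 2], "dr": [0, 0, -15], "gripper": 5}, {"xyz": [28, -21, 3], "dr": [0, 0, -18.7], "gripper": 5}, {"xyz": [32, -24, 4], "dr": [0, 0, -18.7], "gripper": 5}, {"xyz": [36, -27, 5], "dr": [0, 0, -18.7], "gripper": 5}, {"xyz": [40, -30, 5.8], "dr": [0, 0, -18.7], "gripper": 5}, {"xyz": [44, -33, 5.8], "dr": [0, 0, -18.7], "gripper": 5}, {"xyz": [48.6, -36.5, 5.8], "dr": [0, 0, -18.7], "gripper": 5}])

```text
time_s: 1.1
tool_pos: [0.5043, -0.2909, 0.1682]
orientation: [-179.9, 0.0, 36.0]
contact_force: [-0.2, -0.2, -0.4]
opening: 0.0499
grip_force: 0.0
```

Run:
```python
from h import *
s=st(); to(.5708,-.1985,.16,36)
```

```text
{'time_s': 1.1, 'joints': [28.5758, 28.2357, -5.9667, 113.1829, 4.4991, 38.8664, -34.217], 'tool_pos': [0.5043, -0.2909, 0.1682], 'orientation': [-179.9421, 0.0374, 35.9774], 'contact_force': [-0.1695, -0.1843, -0.3968], 'moment': [-0.064, -0.0098, 0.0013], 'opening': 0.0499, 'grip_force': 0.0}
cm [10.82 -3.57  0.82] dr [-0.06  0.04 -0.02]
```

Emit:
carry_out(commands=[{"xyz": [4, -1.3, 0.3], "dr": [0, 0, 0], "gripper": 5}, {"xyz": [7.5, -2.5, 0.6], "dr": [0, 0, 0], "gripper": 5}, {"xyz": [10.8, -3.6, 0.8], "dr": [0, 0, 0], "gripper": 5}, {"xyz": [10.8, -3.6, 0.8], "dr": [0, 0, 0], "gripper": 5}, {"xyz": [10.8, -3.6, 0.8], "dr": [0, 0, 0], "gripper": 5}])

```text
time_s: 1.52
tool_pos: [0.5711, -0.1976, 0.1605]
orientation: [-179.9, -0.0, 36.3]
contact_force: [-0.4, -0.8, 0.1]
opening: 0.0501
grip_force: 0.0
```

Run:
```python
from h import *
s=snap('wrist'); st(); P=pts(s)
cv2.imwrite('pics/w1.png',s['img'][:,:,::-1])
hsv=cv2.cvtColor(s['img'],cv2.COLOR_RGB2HSV)
g=(P[...,2]>.011)&(P[...,2]<.03)&(np.hypot(P[...,0]-.5708,P[...,1]+.1985)<.03)
q=P[g]; print(len(q))
if len(q): print(q.mean(0),cv2.minEnclosingCircle(q[:,:2].astype(np.float32)),np.percentile(q,[1,99],axis=0))
```

```text
{'time_s': 1.5667, 'joints': [17.7036, 30.0905, -5.5154, 110.787, 4.3815, 39.381, -44.3794], 'tool_pos': [0.5699, -0.1997, 0.1606], 'orientation': [-179.9646, 0.0523, 36.0851], 'contact_force': [-0.0344, -0.7919, 0.8583], 'moment': [-0.14, -0.0382, -0.0173], 'opening': 0.0499, 'grip_force': 0.0}
746
[ 0.57158092 -0.19736998  0.01827861] ((0.5710232257843018, -0.19780917465686798), 0.015066824853420258) [[ 0.55711094 -0.21159124  0.01234392]
 [ 0.58544929 -0.18340778  0.02007363]]
```

View pics/w1.png

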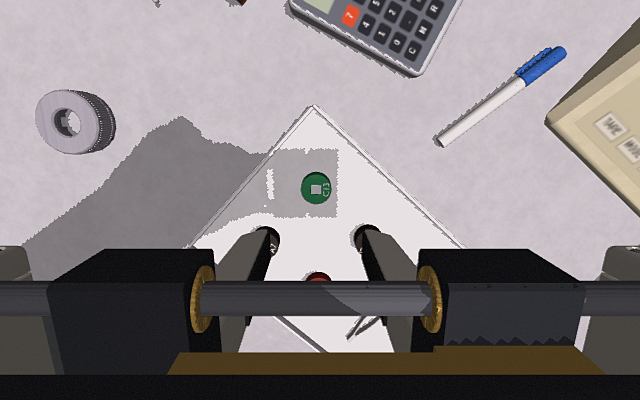

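The wrist view shows green at (316,188), midway between the fingers at (265,240) and (365,240) in closing direction.

Emit:
carry_out(commands=[{"xyz": [0, 0, 3], "dr": [0, 0, 0], "gripper": 5}, {"xyz": [0, 0, 6], "dr": [0, 0, 0], "gripper": 5}, {"xyz": [0, 0, 9], "dr": [0, 0, 0], "gripper": 5}, {"xyz": [0, 0, 11], "dr": [0, 0, 0], "gripper": 5}, {"xyz": [0, 0, 12], "dr": [0, 0, 0], "gripper": 5}, {"xyz": [0, 0, 12], "dr": [0, 0, 0], "gripper": 5}, {"xyz": [0, 0, 12], "dr": [0, 0, 0], "gripper": 5}, {"xyz": [0, 0, 12], "dr": [0, 0, 0], "gripper": 5}])

```text
time_s: 2.23
tool_pos: [0.5705, -0.2011, 0.0423]
orientation: [179.9, -0.0, 35.9]
contact_force: [-0.1, -1.0, -0.3]
opening: 0.0499
grip_force: 0.0
```

Run:
```python
from h import *
s=st(); to(.571,-.198,.012,36)
```

```text
{'time_s': 2.2333, 'joints': [16.7853, 39.6731, -4.1276, 114.8832, 6.1584, 25.5549, -46.0166], 'tool_pos': [0.5705, -0.2011, 0.0423], 'orientation': [179.919, -0.0446, 35.9332], 'contact_force': [-0.101, -0.9803, -0.3149], 'moment': [0.0546, 0.0406, 0.0044], 'opening': 0.0499, 'grip_force': 0.0}
cm [ 0.22 -0.23  3.03] dr [ 0.08 -0.04 -0.07]
```

Emit:
carry_out(commands=[{"xyz": [0.2, -0.2, 1.5], "dr": [0, 0, 0], "gripper": 5}, {"xyz": [0.2, -0.2, 2.5], "dr": [0, 0, 0], "gripper": 5}, {"xyz": [0.2, -0.2, 3], "dr": [0, 0, 0], "gripper": 5}, {"xyz": [0.2, -0.2, 3], "dr": [0, 0, 0], "gripper": 5}, {"xyz": [0.2, -0.2, 3], "dr": [0, 0, 0], "gripper": 5}, {"xyz": [0.2, -0.2, 3], "dr": [0, 0, 0], "gripper": 5}])

```text
time_s: 2.73
tool_pos: [0.5708, -0.1976, 0.0115]
orientation: [180.0, -0.0, 36.0]
contact_force: [1.0, -0.4, 0.6]
opening: 0.05
grip_force: 0.0
```

Run:
```python
from h import *
s=st(); to(.571,-.198,.012,36)
```

```text
{'time_s': 2.7333, 'joints': [16.1125, 42.3975, -3.6235, 115.5446, 6.4898, 22.2134, -46.5921], 'tool_pos': [0.5708, -0.1976, 0.0115], 'orientation': [179.9727, -0.0146, 35.9834], 'contact_force': [0.9957, -0.354, 0.5659], 'moment': [-0.0451, 0.0019, 0.0601], 'opening': 0.05, 'grip_force': 0.0}
cm [-0.01  0.05 -0.05] dr [ 0.03 -0.01 -0.02]
```

Emit:
carry_out(commands=[{"xyz": [0, 0, 0], "dr": [0, 0, 0], "gripper": 2.5}, {"xyz": [0, 0, 0], "dr": [0, 0, 0], "gripper": 2.5}, {"xyz": [0, 0, 0], "dr": [0, 0, 0], "gripper": 2.5}, {"xyz": [0, 0, 0], "dr": [0, 0, 0], "gripper": 2.5}, {"xyz": [0, 0, 0], "dr": [0, 0, 0], "gripper": 2.5}, {"xyz": [0, 0, 0], "dr": [0, 0, 0], "gripper": 2.5}, {"xyz": [0, 0, -1], "dr": [0, 0, 0], "gripper": 2.5}, {"xyz": [0, 0, -3], "dr": [0, 0, 0], "gripper": 2.5}, {"xyz": [0, 0, -6], "dr": [0, 0, 0], "gripper": 2.5}, {"xyz": [0, 0, -9], "dr": [0, 0, 0], "gripper": 2.5}, {"xyz": [0, 0, -9], "dr": [0, 0, 0], "gripper": 2.5}], newtons=15)

```text
time_s: 3.65
tool_pos: [0.573, -0.1982, 0.1066]
orientation: [179.7, -0.3, 36.0]
contact_force: [1.4, -0.3, -0.0]
opening: 0.0284
grip_force: 15.0
```

Run:
```python
from h import *
s=st(); to(.5237,.2115,.11,36); to(.4237,.2115,.11,36)
```

```text
{'time_s': 3.65, 'joints': [17.0983, 34.2248, -5.0089, 113.0703, 5.2787, 32.5062, -45.511], 'tool_pos': [0.573, -0.1982, 0.1066], 'orientation': [179.6781, -0.2551, 35.9714], 'contact_force': [1.3738, -0.2673, -0.0446], 'moment': [-0.0393, -0.0722, 0.001], 'opening': 0.0284, 'grip_force': 14.9986}
cm [ 20.08 -36.05  -0.45] dr [ 0.32 -0.26 -0.03]
cm [ 11.98 -41.92  -0.52] dr [ 0.32 -0.26 -0.03]
```

Emit:
carry_out(commands=[{"xyz": [0.5, -1.5, -0.5], "dr": [0, 0, 0], "gripper": 2.5}, {"xyz": [2, -5, -1], "dr": [0, 0, 0], "gripper": 2.5}, {"xyz": [3.5, -9, -2], "dr": [0, 0, 0], "gripper": 2.5}, {"xyz": [5, -13, -2.5], "dr": [0, 0, 0], "gripper": 2.5}, {"xyz": [6.5, -17, -2.5], "dr": [0, 0, 0], "gripper": 2.5}, {"xyz": [8, -21, -2.5], "dr": [0, 0, 0], "gripper": 2.5}, {"xyz": [9.5, -25, -2.5], "dr": [0, 0, 0], "gripper": 2.5}, {"xyz": [11, -29, -2.5], "dr": [0, 0, 0], "gripper": 2.5}, {"xyz": [12.5, -32.5, -2.5], "dr": [0, 0, 0], "gripper": 2.5}, {"xyz": [13.5, -35, -2.5], "dr": [0, 0, 0], "gripper": 2.5}, {"xyz": [14, -36, -2.5], "dr": [0, 0, 0], "gripper": 2.5}, {"xyz": [14, -36, -2.5], "dr": [0, 0, 0], "gripper": 2.5}])

```text
time_s: 4.65
tool_pos: [0.4706, 0.18, 0.1258]
orientation: [-179.9, 0.0, 36.3]
contact_force: [0.0, 0.2, 0.6]
opening: 0.0286
grip_force: 15.0
```

Emit:
carry_out(commands=[{"xyz": [0, 0, 0], "dr": [0, 0, 0], "gripper": 2.5}, {"xyz": [0, 0, 0], "dr": [0, 0, 0], "gripper": 2.5}, {"xyz": [0, 0, 0], "dr": [0, 0, 0], "gripper": 2.5}, {"xyz": [0, 0, 0], "dr": [0, 0, 0], "gripper": 2.5}])

```text
time_s: 4.98
tool_pos: [0.4725, 0.1746, 0.126]
orientation: [180.0, 0.0, 35.8]
contact_force: [0.3, 0.4, -0.0]
opening: 0.0288
grip_force: 15.0
```

Run:
```python
from h import *
s=snap('wrist'); t=st(); P=pts(s)
cv2.imwrite('pics/w2.png',s['img'][:,:,::-1])
for lo,hi,r in [(.034,.044,.03),(.016,.024,.045)]:
    g=(P[...,2]>lo)&(P[...,2]<hi)&(np.hypot(P[...,0]-.5237,P[...,1]-.2115)<r)
    q=P[g]; print(len(q))
    if len(q): print(q.mean(0),cv2.minEnclosingCircle(q[:,:2].astype(np.float32)),np.percentile(q,[1,99],axis=0).round(4))
# held mount relative to tcp
g=(P[...,2]>.09)&(P[...,2]<.16)&(np.hypot(P[...,0]-t['tool_pos'][0],P[...,1]-t['tool_pos'][1])<.03)
hsv=cv2.cvtColor(s['img'],cv2.COLOR_RGB2HSV); gr=(hsv[...,0]>45)&(hsv[...,0]<90)&(hsv[...,1]>90)&g
q=P[gr]; print(len(q),q.mean(0) if len(q) else '',cv2.minEnclosingCircle(q[:,:2].astype(np.float32)) if len(q) else '')
```

```text
{'time_s': 5.0333, 'joints': [-25.5037, 27.3663, -1.7559, 125.1841, 1.7801, 27.4862, -82.7797], 'tool_pos': [0.4725, 0.1748, 0.126], 'orientation': [179.9879, 0.0163, 35.8629], 'contact_force': [-0.1251, 0.339, -0.2609], 'moment': [-0.0532, -0.0303, 0.0232], 'opening': 0.0285, 'grip_force': 14.9987}
717
[0.52421928 0.213655   0.03902707] ((0.5238871574401855, 0.21354511380195618), 0.01949818804860115) [[0.5054 0.1949 0.034 ]
 [0.5426 0.2322 0.0426]]
4209
[0.52526055 0.2142917  0.01984981] ((0.5241771340370178, 0.2135792076587677), 0.040432389825582504) [[0.4897 0.179  0.0161]
 [0.5589 0.2484 0.0219]]
2224 [0.47453565 0.17631032 0.13202077] ((0.4726051986217499, 0.17404286563396454), 0.01561601459980011)
```

View pics/w2.png

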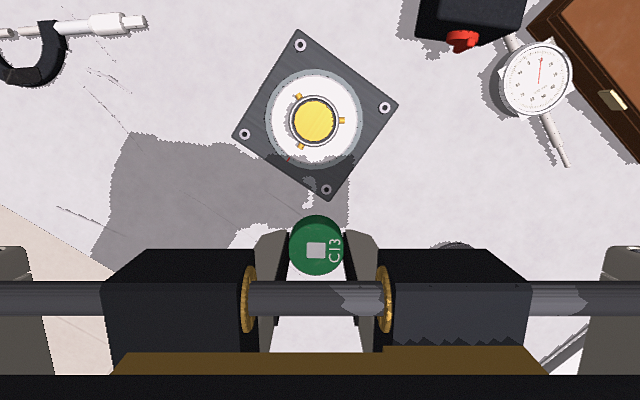

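The wrist view shows the neck centre at (314,120), pins at (298,97), (341,121) and (299,147), and the green section held level at (316,245).

Emit:
carry_out(commands=[{"xyz": [1, 0, 0], "dr": [0, 0, 0], "gripper": 2.5}, {"xyz": [3, 0, 0], "dr": [0, 0, 0], "gripper": 2.5}, {"xyz": [5, 0, 1], "dr": [0, 0, 0], "gripper": 2.5}, {"xyz": [6.4, -0.1, 3], "dr": [0, 0, 0], "gripper": 2.5}, {"xyz": [6.4, -0.1, 5], "dr": [0, 0, 0], "gripper": 2.5}, {"xyz": [6.4, -0.1, 6.2], "dr": [0, 0, 0], "gripper": 2.5}, {"xyz": [6.4, -0.1, 6.2], "dr": [0, 0, 0], "gripper": 2.5}, {"xyz": [6.4, -0.1, 6.2], "dr": [0, 0, 0], "gripper": 2.5}, {"xyz": [6.4, -0.1, 6.2], "dr": [0, 0, 0], "gripper": 2.5}, {"xyz": [6.4, -0.1, 6.2], "dr": [0, 0, 0], "gripper": 2.5}])

```text
time_s: 5.87
tool_pos: [0.5241, 0.2147, 0.065]
orientation: [180.0, -0.1, 36.0]
contact_force: [0.0, 0.1, 0.4]
opening: 0.029
grip_force: 15.0
```

Run:
```python
from h import *
w=dict(np.load('wrist.npz')); P=pts(w)
# pin bearing from brass pixels
hsv=cv2.cvtColor(w['img'],cv2.COLOR_RGB2HSV); d=P[...,:2]-[.5239,.2135]; r=np.hypot(d[...,0],d[...,1])
m=(hsv[...,1]>90)&(hsv[...,0]>10)&(hsv[...,0]<32)&(r>.0205)&(r<.027)
a=np.degrees(np.arctan2(d[...,1],d[...,0]))[m]; print('pins',len(a),np.degrees(np.angle(np.exp(3j*np.radians(a)).mean()))/3, [round(np.median(a[np.abs((a-c+180)%360-180)<30]),1) for c in (-54,66,-174)])
t=st(); tx,ty=t['tool_pos'][:2]
ims=[]
for n in ['top','side','wrist']:
    s=snap(n); P=pts(s); hsv=cv2.cvtColor(s['img'],cv2.COLOR_RGB2HSV)
    g=(hsv[...,0]>45)&(hsv[...,0]<90)&(hsv[...,1]>90)&(P[...,2]>.045)&(P[...,2]<.09)&(np.hypot(P[...,0]-tx,P[...,1]-ty)<.03)
    q=P[g]; print(n,len(q),cv2.minEnclosingCircle(q[:,:2].astype(np.float32)) if len(q) else '',np.percentile(q,[1,50,99],axis=0).round(4) if len(q) else '')
    g=(P[...,2]>.017)&(P[...,2]<.023)&(np.hypot(P[...,0]-tx,P[...,1]-ty)<.045); q=P[g]
    print(' shoulder',len(q),cv2.minEnclosingCircle(q[:,:2].astype(np.float32)) if len(q) else '')
s=np.load('side.npz')['img'][100:190,240:380]; w=np.load('wrist.npz')['img'][130:330,220:420]
cv2.imwrite('pics/c2.png',np.hstack([cv2.resize(s,(622,400),interpolation=2)[:,111:511],cv2.resize(w,(400,400))])[:,:,::-1])
```

```text
pins 84 -52.04919273076458 [np.float64(-52.0), np.float64(67.4), np.float64(-172.1)]
{'time_s': 5.8667, 'joints': [-27.0989, 35.9823, -1.3501, 119.5273, 1.9198, 24.4256, -83.9663], 'tool_pos': [0.5241, 0.2147, 0.065], 'orientation': [179.988, -0.0836, 35.9721], 'contact_force': [0.0137, 0.1465, 0.3772], 'moment': [-0.0075, -0.0938, 0.0092], 'opening': 0.029, 'grip_force': 14.9988}
top 44 ((0.524944543838501, 0.21376849710941315), 0.014903300441801548) [[0.512  0.2015 0.0692]
 [0.518  0.2109 0.0724]
 [0.5382 0.2252 0.0757]]
 shoulder 213 ((0.5218573808670044, 0.21004712581634521), 0.04007209837436676)
side 46 ((0.5198702812194824, 0.21171802282333374), 0.016442717984318733) [[0.5104 0.1973 0.058 ]
 [0.5174 0.2053 0.0688]
 [0.5255 0.2271 0.075 ]]
 shoulder 210 ((0.5233917236328125, 0.20980539917945862), 0.03957116976380348)
wrist 2237 ((0.5241456031799316, 0.21422161161899567), 0.015516979619860649) [[0.5104 0.2009 0.0586]
 [0.5269 0.2174 0.072 ]
 [0.5388 0.2294 0.0735]]
 shoulder 3520 ((0.5240979790687561, 0.21561330556869507), 0.0376042015850544)
```

View pics/c2.png

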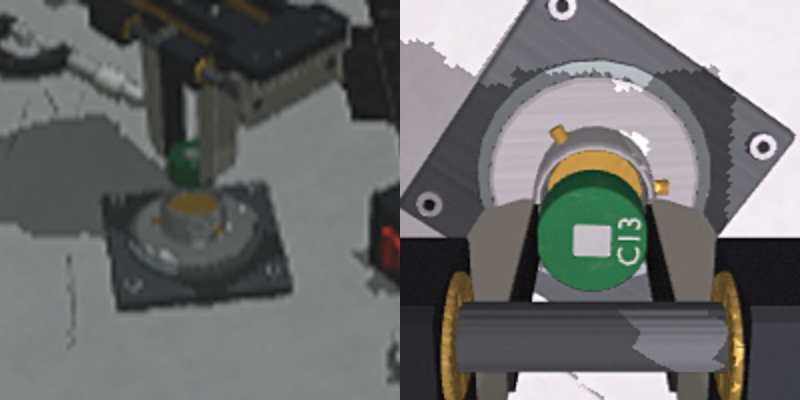

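The side half shows the section just above the bore; the wrist half shows the section at (592,240) in line with the neck (behind it at about (595,180)).

Emit:
carry_out(commands=[{"xyz": [0, 0, 0.5], "dr": [0, 0, 0], "gripper": 2.5}, {"xyz": [0, 0, 0.8], "dr": [0, 0, 0], "gripper": 2.5}, {"xyz": [0, 0, 0.8], "dr": [0, 0, 0], "gripper": 2.5}, {"xyz": [0, 0, 0.8], "dr": [0, 0, 0], "gripper": 2.5}])

```text
time_s: 6.35
tool_pos: [0.5232, 0.2145, 0.0557]
orientation: [-180.0, 0.0, 36.0]
contact_force: [0.2, -0.2, -0.0]
opening: 0.0291
grip_force: 15.0
```

Run:
```python
from h import *
t=st(); s=snap('wrist'); P=pts(s); to(.524,.2136,.0555,36)
# fit shoulder rim: depth step between z~.02 and foot z~.01, per bearing
c=np.array([.524,.214]); out=[]
z=P[...,2]; m=(z>.0165)&(z<.023)
d=P[...,:2]-c; a=np.degrees(np.arctan2(d[...,1],d[...,0])); r=np.hypot(d[...,0],d[...,1])
E_=[]
for b in range(-180,180,4):
    k=m&(abs(a-b)<2)&(r<.045); k2=(z>.006)&(z<.0135)&(abs(a-b)<2)&(r<.06)
    if k.sum()>8 and k2.sum()>8: 
        rm=np.percentile(r[k],98); E_.append(c+rm*np.array([np.cos(np.radians(b)),np.sin(np.radians(b))]))
E_=np.array(E_); print(len(E_))
from scipy.optimize import least_squares
f=least_squares(lambda p:np.hypot(*(E_-p[:2]).T)-p[2],[*c,.036],loss='soft_l1',f_scale=.0005); print(f.x.round(4), (f.fun*1e3).round(1))
```

```text
{'time_s': 6.35, 'joints': [-27.1461, 36.8366, -1.3146, 119.797, 1.9754, 23.4225, -84.0163], 'tool_pos': [0.5232, 0.2145, 0.0557], 'orientation': [-179.9921, 0.0358, 35.9953], 'contact_force': [0.2153, -0.2229, -0.0054], 'moment': [-0.0584, -0.0516, -0.0275], 'opening': 0.0291, 'grip_force': 14.9989}
cm [-0.    0.12  0.03] dr [-0.    0.02 -0.01]
52
[0.5241 0.2137 0.0355] [ 1.1  0.1 -0.3 -0.   0.  -0.  -0.4 -0.  -0.3 -0.  -0.2  0.1  0.  -0.1
 -0.  -0.2  0.7 -0.1  1.6  0.2  0.1  0.1 -0.3 -0.2  0.5  0.1  0.2 -0.3
  0.2 -0.  -0.2 -0.  -0.   0.1  0.  -0.1  0.4  0.1  0.  -0.1 -0.1  0.3
 -0.4 -0.3 -0.2  0.1 -0.2 -0.4  0.2  0.2 -0.3  0.5]
```

Emit:
carry_out(commands=[{"xyz": [0, 0.1, 0], "dr": [0, 0, 0], "gripper": 2.5}, {"xyz": [0, 0.1, 0.3], "dr": [0, 0, 0], "gripper": 2.5}, {"xyz": [0, 0.1, 0.6], "dr": [0, 0, 0], "gripper": 2.5}, {"xyz": [0, 0.1, 0.9], "dr": [0, 0, 0], "gripper": 2.5}, {"xyz": [0, 0.1, 1.1], "dr": [0, 0, 0], "gripper": 2.5}, {"xyz": [0, 0.1, 1.1], "dr": [0, 0, 0], "gripper": 2.5}, {"xyz": [0, 0.1, 1.1], "dr": [0, 0, 0], "gripper": 2.5}])

```text
time_s: 6.98
tool_pos: [0.5239, 0.2137, 0.0448]
orientation: [-180.0, 0.0, 36.0]
contact_force: [-0.3, -0.7, 0.6]
opening: 0.0289
grip_force: 15.0
```

Run:
```python
from h import *
t=st(); to(.5241,.2137,.0435,36)
```

```text
{'time_s': 6.9833, 'joints': [-27.0759, 37.8797, -1.2695, 120.0308, 2.0659, 22.1376, -84.0], 'tool_pos': [0.5239, 0.2137, 0.0448], 'orientation': [-179.995, 0.0279, 35.9922], 'contact_force': [-0.2964, -0.6565, 0.5881], 'moment': [-0.0417, -0.0527, -0.0244], 'opening': 0.0289, 'grip_force': 14.9989}
cm [0.01 0.01 0.13] dr [-0.    0.03 -0.01]
```

Emit:
carry_out(commands=[{"xyz": [0, 0, 0.1], "dr": [0, 0, 0], "gripper": 2.5}, {"xyz": [0, 0, 0.1], "dr": [0, 0, 0], "gripper": 2.5}, {"xyz": [0, 0, 0.1], "dr": [0, 0, 0], "gripper": 4.5}, {"xyz": [0, 0, 0.1], "dr": [0, 0, 0], "gripper": 4.5}, {"xyz": [0, 0, 0.1], "dr": [0, 0, 0], "gripper": 4.5}, {"xyz": [0, 0, 0.1], "dr": [0, 0, 0], "gripper": 4.5}, {"xyz": [0, 0, -2], "dr": [0, 0, 0], "gripper": 4.5}, {"xyz": [0, 0, -5], "dr": [0, 0, 0], "gripper": 4.5}, {"xyz": [-3, 0, -8], "dr": [0, 0, 0], "gripper": 6}, {"xyz": [-5, 0, -9], "dr": [0, 0, 0], "gripper": 7.2}, {"xyz": [-5, 0, -9], "dr": [0, 0, 0], "gripper": 7.2}, {"xyz": [-5, 0, -9], "dr": [0, 0, 0], "gripper": 7.2}])

```text
time_s: 7.98
tool_pos: [0.4836, 0.1841, 0.136]
orientation: [180.0, -0.1, 36.0]
contact_force: [0.6, 0.5, 0.0]
opening: 0.0673
grip_force: 0.0
```

Run:
```python
from h import *
s=snap('wrist'); t=st(); P=pts(s); hsv=cv2.cvtColor(s['img'],cv2.COLOR_RGB2HSV)
cv2.imwrite('pics/w3.png',s['img'][:,:,::-1])
g=(hsv[...,0]>45)&(hsv[...,0]<90)&(hsv[...,1]>90)&(np.hypot(P[...,0]-.524,P[...,1]-.2137)<.03); q=P[g]
print(len(q),cv2.minEnclosingCircle(q[:,:2].astype(np.float32)),np.percentile(q[:,2],[5,50,95]))
q=q[q[:,2]>.046]; A=np.c_[q[:,:2]-q[:,:2].mean(0),np.ones(len(q))]; print('plane',np.linalg.lstsq(A,q[:,2],rcond=None)[0])
to(.4896,.021,.13,36); to(.4896,.021,.13,90)
```

```text
{'time_s': 8.0333, 'joints': [-25.8502, 27.1993, -1.8204, 123.0565, 1.6738, 29.6853, -82.9323], 'tool_pos': [0.4841, 0.1847, 0.1354], 'orientation': [179.991, -0.0807, 35.9901], 'contact_force': [0.6428, 0.6469, 0.7841], 'moment': [-0.05, 0.0261, 0.0364], 'opening': 0.0697, 'grip_force': 0.0}
962 ((0.5227234363555908, 0.20637914538383484), 0.023177139461040497) [0.04793012 0.0490701  0.05016676]
plane [ 0.04411046 -0.01701002  0.05027655]
cm [-9.18 13.57  0.53] dr [ 0.01 -0.08 -0.01]
cm [-9.18 13.57  0.53] dr [ 5.000e-02 -7.000e-02 -5.401e+01]
```

View pics/w3.png

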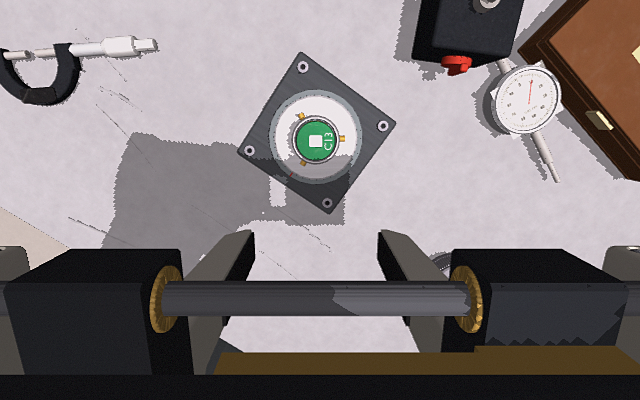

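Green sits in the bore at (315,140), level and centred in the neck. Now to the ring.

Emit:
carry_out(commands=[{"xyz": [-1.5, 2.2, 0], "dr": [0, 0, 0], "gripper": 7.4}, {"xyz": [-3.5, 5.2, 0], "dr": [0, 0, 0], "gripper": 7.4}, {"xyz": [-5.5, 8.2, 0.3], "dr": [0, 0, 0], "gripper": 7.4}, {"xyz": [-7.5, 11.2, 0.5], "dr": [0, 0, 0], "gripper": 7.4}, {"xyz": [-9.2, 13.6, 0.5], "dr": [0, 0, 0], "gripper": 7.4}, {"xyz": [-9.2, 13.6, 0.5], "dr": [0, 0, 0], "gripper": 7.4}, {"xyz": [-9.2, 13.6, 0.5], "dr": [0, 0, 0], "gripper": 7.4}, {"xyz": [-9.2, 13.6, 0.5], "dr": [0, 0, 0], "gripper": 7.4}, {"xyz": [-9.2, 13.6, 0.5], "dr": [0, 0, 0], "gripper": 7.4}])

```text
time_s: 8.78
tool_pos: [0.4895, 0.0219, 0.1296]
orientation: [-180.0, -0.0, 36.1]
contact_force: [-0.3, -0.3, 0.4]
opening: 0.0742
grip_force: 0.0
```

Run:
```python
from h import *
s=snap('wrist'); t=st(); P=pts(s)
g=(P[...,2]>.0245)&(P[...,2]<.032)&(np.hypot(P[...,0]-.4896,P[...,1]-.0205)<.04); q=P[g]
print(len(q),cv2.minEnclosingCircle(q[:,:2].astype(np.float32)),np.percentile(q,[1,99],axis=0).round(4))
to(.4896,.0205,.06,36)
```

```text
{'time_s': 8.8333, 'joints': [-6.784, 26.3248, -3.297, 126.6685, 3.1403, 27.0945, -66.405], 'tool_pos': [0.4893, 0.0219, 0.1297], 'orientation': [-179.9649, -0.0006, 36.1315], 'contact_force': [-0.4192, -0.43, 0.5437], 'moment': [-0.0337, -0.0087, 0.0179], 'opening': 0.0737, 'grip_force': 0.0}
2771 ((0.489258348941803, 0.020097173750400543), 0.02866414561867714) [[ 0.463  -0.0062  0.0257]
 [ 0.5162  0.0471  0.0295]]
cm [-0.06  0.14  6.97] dr [-0.04 -0.    0.13]
```

Emit:
carry_out(commands=[{"xyz": [-0.1, 0.1, 3], "dr": [0, 0, 0], "gripper": 7.4}, {"xyz": [-0.1, 0.1, 6], "dr": [0, 0, 0], "gripper": 7.4}, {"xyz": [-0.1, 0.1, 8], "dr": [0, 0, 0], "gripper": 7.4}, {"xyz": [-0.1, 0.1, 10], "dr": [0, 0, 0], "gripper": 7.4}, {"xyz": [-0.1, 0.1, 11.2], "dr": [0, 0, 0], "gripper": 7.4}, {"xyz": [-0.1, 0.1, 12], "dr": [0, 0, 0], "gripper": 7.4}, {"xyz": [-0.1, 0.1, 12.5], "dr": [0, 0, 0], "gripper": 7.4}, {"xyz": [-0.1, 0.1, 12.5], "dr": [0, 0, 0], "gripper": 7.4}, {"xyz": [-0.1, 0.1, 12.5], "dr": [0, 0, 0], "gripper": 7.4}, {"xyz": [-0.1, 0.1, 12.5], "dr": [0, 0, 0], "gripper": 7.4}])

```text
time_s: 9.67
tool_pos: [0.4893, 0.0191, 0.0057]
orientation: [180.0, -0.1, 36.0]
contact_force: [-0.4, -0.4, 0.1]
opening: 0.0742
grip_force: 0.0
```

Run:
```python
from h import *
t=st(); to(.4894,.0205,.0045,36)
```

```text
{'time_s': 9.6667, 'joints': [-8.0088, 39.6767, -1.2683, 130.7815, 4.8983, 9.5205, -67.8116], 'tool_pos': [0.4893, 0.0191, 0.0057], 'orientation': [179.9721, -0.0558, 36.0037], 'contact_force': [-0.3825, -0.3525, 0.118], 'moment': [0.0097, -0.0493, 0.0272], 'opening': 0.0742, 'grip_force': 0.0}
cm [ 0.09 -0.1   0.12] dr [ 0.03 -0.06  0.  ]
```

Emit:
carry_out(commands=[{"xyz": [0.1, -0.1, 0.1], "dr": [0, 0, 0], "gripper": 7.4}, {"xyz": [0.1, -0.1, 0.1], "dr": [0, 0, 0], "gripper": 5.2}, {"xyz": [0.1, -0.1, 0.1], "dr": [0, 0, 0], "gripper": 5.2}, {"xyz": [0.1, -0.1, 0.1], "dr": [0, 0, 0], "gripper": 5.2}, {"xyz": [0.1, -0.1, 0.1], "dr": [0, 0, 0], "gripper": 5.2}, {"xyz": [0.1, -0.1, 0.1], "dr": [0, 0, 0], "gripper": 5.2}, {"xyz": [0.1, -0.1, 0.1], "dr": [0, 0, 0], "gripper": 5.2}, {"xyz": [0.1, -0.1, 0.1], "dr": [0, 0, 0], "gripper": 5.2}, {"xyz": [0.1, -0.1, -1], "dr": [0, 0, 0], "gripper": 5.2}, {"xyz": [0.1, -0.1, -4], "dr": [0, 0, 0], "gripper": 5.2}, {"xyz": [0.1, -0.1, -8], "dr": [0, 0, 0], "gripper": 5.2}, {"xyz": [0.1, -0.1, -10], "dr": [0, 0, 0], "gripper": 5.2}], newtons=40)

```text
time_s: 10.67
tool_pos: [0.4892, 0.0202, 0.1076]
orientation: [180.0, -0.0, 36.0]
contact_force: [0.3, 0.2, -2.4]
opening: 0.058
grip_force: 40.0
```

Run:
```python
from h import *
t=st(); to(.524,.2137,.11,36)
```

```text
{'time_s': 10.6667, 'joints': [-6.7408, 28.5062, -3.1551, 127.7209, 3.7519, 23.8012, -66.9706], 'tool_pos': [0.4892, 0.0202, 0.1076], 'orientation': [179.969, -0.0443, 35.9756], 'contact_force': [0.2921, 0.2169, -2.3552], 'moment': [-0.0296, -0.1067, 0.0323], 'opening': 0.058, 'grip_force': 39.9995}
cm [ 14.18 -13.62  -0.24] dr [ 0.03 -0.04 -0.02]
```

Emit:
carry_out(commands=[{"xyz": [1, -1, 0], "dr": [0, 0, 0], "gripper": 5.2}, {"xyz": [3.5, -3.4, 0], "dr": [0, 0, 0], "gripper": 5.2}, {"xyz": [6, -5.8, 0], "dr": [0, 0, 0], "gripper": 5.2}, {"xyz": [8.5, -8.2, 0], "dr": [0, 0, 0], "gripper": 5.2}, {"xyz": [11, -10.6, 0], "dr": [0, 0, 0], "gripper": 5.2}, {"xyz": [13, -12.5, 0], "dr": [0, 0, 0], "gripper": 5.2}, {"xyz": [14.2, -13.6, 1], "dr": [0, 0, 0], "gripper": 5.2}, {"xyz": [14.2, -13.6, 3], "dr": [0, 0, 0], "gripper": 5.2}, {"xyz": [14.2, -13.6, 4], "dr": [0, 0, 0], "gripper": 5.2}, {"xyz": [14.2, -13.6, 4], "dr": [0, 0, 0], "gripper": 5.2}, {"xyz": [14.2, -13.6, 4], "dr": [0, 0, 0], "gripper": 5.2}, {"xyz": [14.2, -13.6, 4], "dr": [0, 0, 0], "gripper": 5.2}])

```text
time_s: 11.67
tool_pos: [0.5241, 0.2125, 0.0652]
orientation: [180.0, 0.0, 35.9]
contact_force: [-0.6, 0.9, -1.9]
opening: 0.058
grip_force: 40.0
```

Run:
```python
from h import *
s=snap('wrist'); t=st(); P=pts(s); to(.524,.2137,.05,36)
tp=t['tool_pos']
g=(abs(P[...,2]-tp[2]-.0235)<.003)&(np.hypot(P[...,0]-tp[0],P[...,1]-tp[1])<.04); q=P[g]
print(len(q),cv2.minEnclosingCircle(q[:,:2].astype(np.float32)),np.percentile(q,[1,50,99],axis=0).round(4))
cv2.imwrite('pics/w4.png',s['img'][:,:,::-1])
```

```text
{'time_s': 11.7167, 'joints': [-27.2818, 35.9322, -0.8176, 119.5463, 1.2, 24.517, -83.1361], 'tool_pos': [0.5244, 0.2128, 0.0655], 'orientation': [179.9804, -0.0094, 35.8995], 'contact_force': [0.2094, 0.8279, -1.7932], 'moment': [-0.0634, -0.0314, -0.0378], 'opening': 0.0577, 'grip_force': 39.9994}
cm [ 0.03 -0.1   1.55] dr [ 0.02 -0.01 -0.1 ]
6210 ((0.5310603380203247, 0.21748392283916473), 0.03918010741472244) [[0.5041 0.1874 0.0864]
 [0.5349 0.2222 0.0887]
 [0.552  0.245  0.0913]]
```

View pics/w4.png

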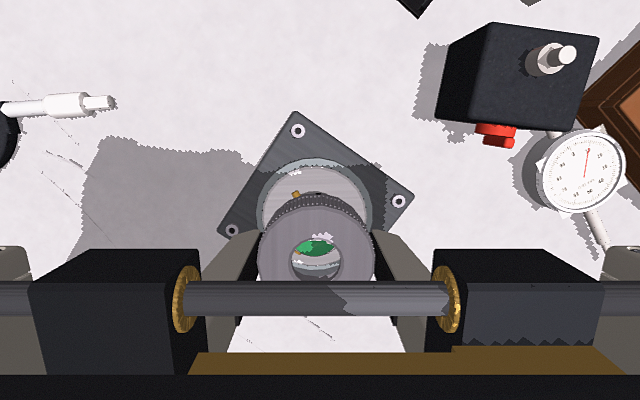

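The ring is held level; the green section is visible through its window at (318,245).

Emit:
carry_out(commands=[{"xyz": [0, -0.1, 0.6], "dr": [0, 0, 0], "gripper": 5.2}, {"xyz": [0, -0.1, 1.2], "dr": [0, 0, 0], "gripper": 5.2}, {"xyz": [0, -0.1, 1.8], "dr": [0, 0, 0], "gripper": 5.2}, {"xyz": [0, -0.1, 1.8], "dr": [0, 0, 0], "gripper": 5.2}, {"xyz": [0, -0.1, 1.8], "dr": [0, 0, 0], "gripper": 5.2}, {"xyz": [0, -0.1, 1.8], "dr": [0, 0, 0], "gripper": 5.2}])

```text
time_s: 12.22
tool_pos: [0.5234, 0.2146, 0.0469]
orientation: [-180.0, 0.0, 36.0]
contact_force: [0.2, 0.3, -2.7]
opening: 0.0579
grip_force: 40.0
```

Run:
```python
from h import *
t=st(); to(.5241,.2137,.0365,36)
```

```text
{'time_s': 12.2167, 'joints': [-27.5036, 37.6717, -0.7894, 120.0304, 1.2689, 22.3199, -83.3088], 'tool_pos': [0.5234, 0.2146, 0.0469], 'orientation': [-179.9975, 0.0142, 35.9936], 'contact_force': [0.183, 0.259, -2.6942], 'moment': [-0.0233, -0.0313, 0.0015], 'opening': 0.0579, 'grip_force': 39.9994}
cm [0.   0.11 1.04] dr [-0.    0.01 -0.01]
```

Emit:
carry_out(commands=[{"xyz": [0, 0.1, 0.2], "dr": [0, 0, 0], "gripper": 5.2}, {"xyz": [0, 0.1, 0.4], "dr": [0, 0, 0], "gripper": 5.2}, {"xyz": [0, 0.1, 0.6], "dr": [0, 0, 0], "gripper": 5.2}, {"xyz": [0, 0.1, 0.8], "dr": [0, 0, 0], "gripper": 5.2}, {"xyz": [0, 0.1, 0.9], "dr": [0, 0, 0], "gripper": 5.2}, {"xyz": [0, 0.1, 0.9], "dr": [0, 0, 0], "gripper": 5.2}, {"xyz": [0, 0.1, 0.9], "dr": [0, 0, 0], "gripper": 5.2}])

```text
time_s: 12.8
tool_pos: [0.524, 0.2138, 0.0379]
orientation: [-180.0, 0.0, 36.0]
contact_force: [0.9, -0.2, -1.5]
opening: 0.0574
grip_force: 40.0
```

Emit:
carry_out(commands=[{"xyz": [0, 0, 0.1], "dr": [0, 0, 0], "gripper": 5.2}, {"xyz": [0, 0, 0.2], "dr": [0, 0, 0], "gripper": 5.2}, {"xyz": [0, 0, 0.3], "dr": [0, 0, 0], "gripper": 5.2}, {"xyz": [0, 0, 0.3], "dr": [0, 0, 0], "gripper": 5.2}, {"xyz": [0, 0, 0.3], "dr": [0, 0, 0], "gripper": 5.2}])

```text
time_s: 13.22
tool_pos: [0.524, 0.2138, 0.035]
orientation: [-180.0, 0.0, 36.0]
contact_force: [0.2, 0.8, -1.5]
opening: 0.0578
grip_force: 40.0
```

Run:
```python
from h import *
t=st(); to(.5241,.2137,.0365,36)
```

```text
{'time_s': 13.2167, 'joints': [-27.4176, 38.821, -0.7688, 120.2724, 1.3497, 20.9232, -83.2866], 'tool_pos': [0.524, 0.2138, 0.035], 'orientation': [-179.9988, 0.0087, 35.9908], 'contact_force': [0.182, 0.8488, -1.5438], 'moment': [0.028, -0.0296, -0.0281], 'opening': 0.0578, 'grip_force': 39.9994}
cm [ 0.    0.01 -0.15] dr [-0.    0.01 -0.01]
```

Emit:
carry_out(commands=[{"xyz": [0, 0, 0.1], "dr": [0, 0, 0], "gripper": 5.2}, {"xyz": [0, 0, 0.1], "dr": [0, 0, 0], "gripper": 5.2}, {"xyz": [0, 0, 0.1], "dr": [0, 0, 0], "gripper": 5.2}])

```text
time_s: 13.47
tool_pos: [0.5241, 0.2138, 0.0345]
orientation: [180.0, -0.0, 36.0]
contact_force: [-1.9, -0.7, 4.9]
opening: 0.0573
grip_force: 40.0
```

Emit:
carry_out(commands=[{"xyz": [0, 0, 0.1], "dr": [0, 0, 0], "gripper": 5.2}, {"xyz": [0, 0, 0.1], "dr": [0, 0, 0], "gripper": 5.2}, {"xyz": [0, 0, 0.1], "dr": [0, 0, 0], "gripper": 5.2}])

```text
time_s: 13.72
tool_pos: [0.5242, 0.2138, 0.0343]
orientation: [180.0, -0.0, 36.0]
contact_force: [-2.2, -0.9, 14.5]
opening: 0.0576
grip_force: 40.0
```

Emit:
carry_out(commands=[{"xyz": [0, 0, -0.05], "dr": [0, 0, -2], "gripper": 5.2}, {"xyz": [0, 0, -0.05], "dr": [0, 0, -4], "gripper": 5.2}, {"xyz": [0, 0, -0.05], "dr": [0, 0, -6], "gripper": 5.2}, {"xyz": [0, 0, -0.05], "dr": [0, 0, -8], "gripper": 5.2}, {"xyz": [0, 0, -0.05], "dr": [0, 0, -10], "gripper": 5.2}, {"xyz": [0, 0, -0.05], "dr": [0, 0, -12], "gripper": 5.2}, {"xyz": [0, 0, -0.05], "dr": [0, 0, -14], "gripper": 5.2}, {"xyz": [0, 0, -0.05], "dr": [0, 0, -16], "gripper": 5.2}])

```text
time_s: 14.38
tool_pos: [0.5247, 0.2144, 0.0344]
orientation: [180.0, -0.1, 52.1]
contact_force: [-1.2, 1.0, 8.4]
opening: 0.0575
grip_force: 40.0
```

Run:
```python
from h import *
t=st()
```

```text
{'time_s': 14.3833, 'joints': [-24.9019, 38.8876, -4.4896, 120.0951, 7.8004, 21.1663, -73.5983], 'tool_pos': [0.5247, 0.2144, 0.0344], 'orientation': [179.9607, -0.1091, 52.0753], 'contact_force': [-1.165, 1.009, 8.4111], 'moment': [0.0918, 0.158, -0.0655], 'opening': 0.0575, 'grip_force': 40.0024}
```

Emit:
carry_out(commands=[{"xyz": [0, 0, 0], "dr": [0, 0, -2.5], "gripper": 5.2}, {"xyz": [0, 0, 0], "dr": [0, 0, -5], "gripper": 5.2}, {"xyz": [0, 0, 0], "dr": [0, 0, -7.5], "gripper": 5.2}, {"xyz": [0, 0, 0], "dr": [0, 0, -10], "gripper": 5.2}, {"xyz": [0, 0, 0], "dr": [0, 0, -12.5], "gripper": 5.2}, {"xyz": [0, 0, 0], "dr": [0, 0, -15], "gripper": 5.2}, {"xyz": [0, 0, 0], "dr": [0, 0, -17.5], "gripper": 5.2}])

```text
time_s: 14.97
tool_pos: [0.5248, 0.2146, 0.0345]
orientation: [179.9, -0.1, 69.6]
contact_force: [-1.3, 1.1, 7.5]
opening: 0.0577
grip_force: 40.0
```

Emit:
carry_out(commands=[{"xyz": [0, 0, 0], "dr": [0, 0, -2.5], "gripper": 5.2}, {"xyz": [0, 0, 0], "dr": [0, 0, -5], "gripper": 5.2}, {"xyz": [0, 0, 0], "dr": [0, 0, -7.5], "gripper": 5.2}, {"xyz": [0, 0, 0], "dr": [0, 0, -10], "gripper": 5.2}, {"xyz": [0, 0, 0], "dr": [0, 0, -12.5], "gripper": 5.2}, {"xyz": [0, 0, 0], "dr": [0, 0, -15], "gripper": 5.2}, {"xyz": [0, 0, 0], "dr": [0, 0, -17.5], "gripper": 5.2}])

```text
time_s: 15.55
tool_pos: [0.5246, 0.2148, 0.0343]
orientation: [179.9, -0.1, 87.1]
contact_force: [-1.9, 1.3, 5.2]
opening: 0.0576
grip_force: 40.0
```

Emit:
carry_out(commands=[{"xyz": [0, 0, 0.03], "dr": [0, 0, -2.5], "gripper": 5.2}, {"xyz": [0, 0, 0.03], "dr": [0, 0, -5], "gripper": 5.2}, {"xyz": [0, 0, 0.03], "dr": [0, 0, -7.5], "gripper": 5.2}, {"xyz": [0, 0, 0.03], "dr": [0, 0, -10], "gripper": 5.2}, {"xyz": [0, 0, 0.03], "dr": [0, 0, -12.5], "gripper": 5.2}, {"xyz": [0, 0, 0.03], "dr": [0, 0, -15], "gripper": 5.2}, {"xyz": [0, 0, 0.03], "dr": [0, 0, -17.5], "gripper": 5.2}])

```text
time_s: 16.13
tool_pos: [0.5241, 0.2136, 0.0332]
orientation: [180.0, 0.0, 104.6]
contact_force: [0.4, -0.7, -2.7]
opening: 0.0574
grip_force: 40.0
```

Run:
```python
from h import *
t=st()
```

```text
{'time_s': 16.1333, 'joints': [-16.1851, 39.8358, -17.3192, 119.566, 27.5308, 24.3884, -40.4388], 'tool_pos': [0.5241, 0.2136, 0.0332], 'orientation': [179.9994, 0.0096, 104.6082], 'contact_force': [0.4417, -0.6618, -2.6904], 'moment': [-0.1676, -0.3699, -0.0663], 'opening': 0.0574, 'grip_force': 39.9995}
```

It has dropped in. Push down gently.

Emit:
carry_out(commands=[{"xyz": [0, 0, 0.1], "dr": [0, 0, 0], "gripper": 5.2}, {"xyz": [0, 0, 0.2], "dr": [0, 0, 0], "gripper": 5.2}, {"xyz": [0, 0, 0.25], "dr": [0, 0, 0], "gripper": 5.2}, {"xyz": [0, 0, 0.25], "dr": [0, 0, 0], "gripper": 5.2}, {"xyz": [0, 0, 0.25], "dr": [0, 0, 0], "gripper": 5.2}])

```text
time_s: 16.55
tool_pos: [0.5242, 0.2137, 0.0307]
orientation: [180.0, 0.0, 104.4]
contact_force: [1.4, -0.5, -2.1]
opening: 0.0576
grip_force: 40.0
```

Run:
```python
from h import *
t=st()
```

```text
{'time_s': 16.55, 'joints': [-16.36, 40.0514, -17.0689, 119.6175, 27.6259, 24.0676, -40.6851], 'tool_pos': [0.5242, 0.2137, 0.0307], 'orientation': [179.9896, 0.011, 104.4415], 'contact_force': [1.3994, -0.5173, -2.1379], 'moment': [-0.1793, -0.5161, -0.1489], 'opening': 0.0576, 'grip_force': 39.9996}
```

Emit:
carry_out(commands=[{"xyz": [0, 0, 0.1], "dr": [0, 0, 0], "gripper": 5.2}, {"xyz": [0, 0, 0.2], "dr": [0, 0, 0], "gripper": 5.2}, {"xyz": [0, 0, 0.3], "dr": [0, 0, 0], "gripper": 5.2}, {"xyz": [0, 0, 0.4], "dr": [0, 0, 0], "gripper": 5.2}, {"xyz": [0, 0, 0.4], "dr": [0, 0, 0], "gripper": 5.2}, {"xyz": [0, 0, 0.4], "dr": [0, 0, 0], "gripper": 5.2}])

```text
time_s: 17.05
tool_pos: [0.5242, 0.2137, 0.0268]
orientation: [180.0, 0.0, 104.5]
contact_force: [1.3, -2.2, 2.9]
opening: 0.0577
grip_force: 40.0
```

Run:
```python
from h import *
t=st()
```

```text
{'time_s': 17.05, 'joints': [-16.574, 40.39, -16.767, 119.7112, 27.875, 23.5898, -40.8726], 'tool_pos': [0.5242, 0.2137, 0.0268], 'orientation': [179.9825, 0.0058, 104.483], 'contact_force': [1.2546, -2.2371, 2.862], 'moment': [-0.329, -0.4519, -0.0941], 'opening': 0.0577, 'grip_force': 40.0006}
```

Emit:
carry_out(commands=[{"xyz": [0, 0, 0.1], "dr": [0, 0, 0], "gripper": 5.2}, {"xyz": [0, 0, 0.2], "dr": [0, 0, 0], "gripper": 5.2}, {"xyz": [0, 0, 0.3], "dr": [0, 0, 0], "gripper": 5.2}, {"xyz": [0, 0, 0.35], "dr": [0, 0, 0], "gripper": 5.2}, {"xyz": [0, 0, 0.35], "dr": [0, 0, 0], "gripper": 5.2}, {"xyz": [0, 0, 0.35], "dr": [0, 0, 0], "gripper": 5.2}])

```text
time_s: 17.55
tool_pos: [0.5243, 0.2137, 0.0243]
orientation: [179.9, 0.0, 104.5]
contact_force: [-0.4, -1.7, 16.7]
opening: 0.058
grip_force: 40.0
```

Run:
```python
from h import *
t=st()
```

```text
{'time_s': 17.55, 'joints': [-16.7658, 40.6006, -16.5093, 119.7924, 28.0675, 23.2318, -41.0605], 'tool_pos': [0.5243, 0.2137, 0.0243], 'orientation': [179.9432, 0.0247, 104.4828], 'contact_force': [-0.4305, -1.7172, 16.7011], 'moment': [-0.665, 0.1621, -0.1381], 'opening': 0.058, 'grip_force': 40.0045}
```

Emit:
carry_out(commands=[{"xyz": [0, 0, 0.1], "dr": [0, 0, 0], "gripper": 5.2}, {"xyz": [0, 0, 0.1], "dr": [0, 0, 0], "gripper": 5.2}, {"xyz": [0, 0, 0.1], "dr": [0, 0, 0], "gripper": 5.2}, {"xyz": [0, 0, 0.1], "dr": [0, 0, 0], "gripper": 5.2}, {"xyz": [0, 0, 0.1], "dr": [0, 0, 0], "gripper": 5.2}, {"xyz": [0, 0, 0.1], "dr": [0, 0, 0], "gripper": 5.2}])

```text
time_s: 18.05
tool_pos: [0.5243, 0.2137, 0.0242]
orientation: [179.9, 0.0, 104.5]
contact_force: [-4.0, -4.3, 28.3]
opening: 0.0576
grip_force: 40.0
```

Run:
```python
from h import *
t=st(); o=[]
s=snap('wrist'); P=pts(s)
d=P[...,:2]-t['tool_pos'][:2]; g=(P[...,2]>.043)&(P[...,2]<.056)&(np.hypot(d[...,0],d[...,1])<.030)&(np.hypot(d[...,0],d[...,1])>.013)
q=P[g]; print(len(q),np.percentile(q[:,2],[10,50,90])); A=np.c_[q[:,:2]-t['tool_pos'][:2],np.ones(len(q))]; print(np.linalg.lstsq(A,q[:,2],rcond=None)[0])
a=cv2.resize(s['img'],(480,300)); b=snap('side')['img'][100:190,240:380]; b=cv2.resize(b,None,fx=300/90,fy=300/90,interpolation=2)[:,80:380]
cv2.imwrite('pics/f.png',np.hstack([a,b])[:,:,::-1])
```

```text
{'time_s': 18.05, 'joints': [-16.8198, 40.5955, -16.4497, 119.8221, 28.1089, 23.1731, -41.1116], 'tool_pos': [0.5243, 0.2137, 0.0242], 'orientation': [179.9098, 0.0445, 104.484], 'contact_force': [-3.9588, -4.2704, 28.2613], 'moment': [-0.9614, 0.8386, -0.1085], 'opening': 0.0576, 'grip_force': 40.0105}
5981 [0.04692083 0.04802841 0.04890708]
[ 0.0074759  -0.0262706   0.04827463]
```

View pics/f.png

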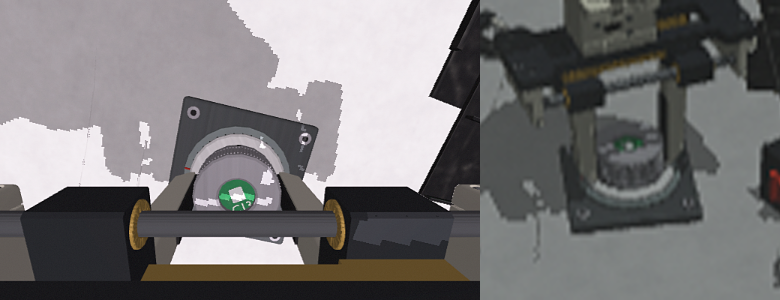

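The ring sits on the shoulder with green showing in its window at (237,193); its top reads 48 mm, which is home. I'll ease the push slightly and hand it in.

Emit:
carry_out(commands=[{"xyz": [0, 0, -0.08], "dr": [0, 0, 0], "gripper": 5.2}, {"xyz": [0, 0, -0.08], "dr": [0, 0, 0], "gripper": 5.2}, {"xyz": [0, 0, -0.08], "dr": [0, 0, 0], "gripper": 5.2}, {"xyz": [0, 0, -0.08], "dr": [0, 0, 0], "gripper": 5.2}])

```text
time_s: 18.48
tool_pos: [0.5243, 0.2138, 0.0243]
orientation: [179.9, 0.0, 104.5]
contact_force: [-0.9, -3.1, 18.7]
opening: 0.0578
grip_force: 40.0
```

Run:
```python
from h import *
t=st()
if t['contact_force'][2]>11 and t['tool_pos'][2]<.0247: print(finish_job())
```

```text
{'time_s': 18.4833, 'joints': [-16.7771, 40.5986, -16.499, 119.7982, 28.0749, 23.2151, -41.0672], 'tool_pos': [0.5243, 0.2138, 0.0243], 'orientation': [179.9319, 0.024, 104.4876], 'contact_force': [-0.9353, -3.0681, 18.6902], 'moment': [-0.7316, 0.2821, -0.1227], 'opening': 0.0578, 'grip_force': 40.0051}
the job is handed in; nothing more can be done
None
```

Job handed in at 18.5 s: the green section is on the plunger, and the ring is keyed over the pins and pressed home, still held in the fingers with about 19 N of push; the other sections were not touched.

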